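Stand the arched panel up to dry in the row

ROBOT

A 7-joint arm with a two-finger parallel gripper is mounted at the origin on the work surface. World frame = base frame: x ahead of the robot, y to its left, z up, the work surface at z = 0. Lengths are in m, angles in degrees, forces in N, time in s.
With the tool pointing down it reaches from about 0.425 to 0.875 m from the base axis. Payload 4.7 kg.
Tool frame: the origin (TCP) lies midway between the tips of the shut fingers; the grasp point (between the pads) lies 19 mm behind it; y points along the fingers, x is the direction in which the jaws open and shut, and the axes are right-handed (so a half turn about y gives the same grasp; the last joint's range is limited). The gripper opens to 87 mm and grips with 3 to 60 N. Pads are 19 mm wide; open, the fingers measure 117 mm over their backs; the gripper's body (75 mm by 190 mm) begins 51 mm behind the grasp point.
Start: joints at [67.615, 18.392, -4.016, 83.108, 1.295, 78.541, -3.26], TCP at [0.256, -0.597, 0.223] pointing down, gripper open.
Joint ranges: [-163.93, 163.93], [-17.29, 119.83], [-79.2, 71.16], [3.27, 140.29], [-89.18, 269.18], [5.43, 117.66], [-154.24, 154.24]. Speed limits (degrees/s): [147.25, 147.25, 180, 180, 180, 180, 180].

INTERFACE

Orientations are given as [roll, pitch, yaw] about the fixed x, y, z axes, in that order (R = Rz(yaw) Ry(pitch) Rx(roll)).
In Python, from cell import env gives the robot as it stands.
- The arm moves only by the tool carry_out, never from a script. Its argument "targets" is a list of rows, each a list of 2 entries, a list of its own where there are three numbers: the shift along the tool's x, y, z in mm, then the turn, a rotation vector about the tool's x, y, z in degrees. A call has 1 to 12 rows; each row shifts and turns the commanded pose from where the row before left it, along the tool's axes as they then stand; what a row does not reach is not made up. A row lasts 1/10 s, in which the tool goes at most 50 mm and 8.59 degrees, less where a joint would pass 70% of its speed; a pose out of reach is approached as far as the arm can. A call with a gripper value outside its range is refused whole. "jaw" is the opening, from 0 (shut) to 1 (fully open), set as the call begins (left out, the last holds). The fingers move at their own pace and stop on an object; "squeeze" is the grip in N (left out, the last holds). Time passes only in rows, so rows that do not move let the fingers close. It gives the time, the measured TCP pose, the force and the opening at its end, in the units of the state.
- env.get_obs(): the state, without advancing time (a new reading comes with each control period).
- env.read_camera(name): name is "side" or "top"; returns the picture (480x640x3 uint8, red, green, blue); there is no depth.
- env.get_calibration(name): a dict with "fx", "fy", "cx", "cy" (pixels), "D" ([k1, k2, p1, p2, k3] as OpenCV has them; the pictures are not rectified), "R" (3x3) and "t" (3): a world point X has camera coordinates R X + t. Camera axes: x right, y down, z forward; pixel columns grow to the right and rows downward; lengths in m; the calibration is good to about 2 mm. A picture is of the moment at which its call begins. get_calibration takes no time and is no camera call.
- env.sign_off(): hands the job in, once; it reports no verdict.
Trained networks look in the newest picture that a camera, given by its name, has taken for a name from the list of things; names that differ only in an ending like _2 or _b are one class to them, and where a whole thing is asked for, a point or a joint stands for the part that bears it (a point fixed in the world has none). Each returns a list of dicts, best first, with "p" (0 to 1); they miss things now and then, are a little off and sometimes report something else, mostly with a low value. They report only what shows in the picture. A call takes as long as a camera call.
- env.outline_of(camera, label): "mask" (480x640 bool, what is visible of it) and "xy" ([column, row] in pixels, amid what is visible of it).
The state is a dict: "time_s": time; "qpos": joint angles; "joint_velocities": joint speeds; "effort": joint torques, N m; "tool_pos": TCP position; "tool_rot": TCP orientation; "force": force on the tool from outside, world axes, zero at the start; "wrist_torque": the same for the moment, N m; "grip_width": finger opening in m.
Only numpy, scipy, OpenCV 4.12 (cv2) and the standard library are available. Lean on these libraries where they do the work, as an engineer would, in place of code of your own. Each camera call takes 0.05 s, during which the arm holds its last target.

TASK

Take the arched wooden panel out of the crate and stand it upright on the drying board, on its straight foot with the arch up, in the middle of the gap between the finished panel and the jar, in line with the row and facing the same way as the finished panel. There is no room in the row for fingers beside the panel's edges; the little easel is there to lean it on while you change to a grip on its faces. Leave the panel standing freely, do not shift or tip the finished panel or the jar, and leave the other pieces in the crate.

Things in the scene. Friction and masses are not known exactly. Their poses are not given: they have to be found in the camera images.
- panel: The panel to stand up: plain dark wood, 120 mm long, 66 wide, 18 thick, about 0.1 kg. One short end (the foot) is straight, the other a half circle of 33 mm radius. It starts lying flat on the crate's floor. Origin: middle of its underside as it lies; x runs along its length towards the arch, y across its width, z through its thickness.
- panel_foot (a point): Middle of the straight foot end of the arched panel (60 mm from the panel's middle, half way through the thickness); axes as the panel's.
- blank: A rectangular blank of the same wood lying flat in the crate beside the arched panel, 120 x 66 x 18 mm with four square corners; it stays there. Which of the two lies on which side of the crate varies. Origin: middle of its underside, x along its length.
- offcut: A stick of the same wood lying across the far end of the crate, 24 x 150 x 20 mm; it stays there. Origin: middle of its underside, y along its length.
- crate: Fixed shallow plywood crate, open at the top, 242 (x) x 292 (y) x 45 mm high outside, walls and floor 6 mm thick. Origin: middle of its underside, z up. The two panels lie side by side along y, lengthwise roughly along x.
- easel: Small fixed wooden table easel, base 130 (x) x 110 (y) x 12 mm. A spine 34 mm wide slopes at 45 degrees, rising to the easel's +x, 75 mm long from ledge to top; the ledge at its foot, square to the slope, is 100 mm wide and sticks out 26 mm. A panel leant on it foot down stays put, its upper 45 mm clear of the spine to be pinched by the faces. Origin: middle of the underside, z up.
- easel_seat (a point): Point on the easel where the sloping face meets the ledge, middle of its width, 32 mm above the table; axes are the easel's (x horizontal towards the rising side, y across, z up): the slope rises along x+z, its face looks along -x+z. The easel stands sideways to the robot, rising roughly to the robot's left.
- board: Fixed plywood drying board, 150 (x) x 280 (y) x 12 mm thick. Origin: middle of its underside, z up; y runs along the row. The row's gap is at the middle of the board.
- neighbour: Finished panel standing on the drying board on its foot, the same arched shape: 66 mm wide (y), 18 mm thick (x), 120 mm tall, 0.4 kg, loose. It stands about 85 mm to one side of the board's middle (either side), its broad faces looking along the board's x. Origin: middle of its foot, z up.
- jar: Closed glass jar with a black lid, 64 mm diameter, 85 mm tall, standing loose on the drying board about 85 mm from its middle on the other side from the finished panel. Origin: centre of its underside.

How it is judged:
By the outcome, as a careful person would: the job done as asked, in the order asked, and still so for the second after the job is handed in, with the robot touching nothing.
It also fails if it takes over 64 s, if anything falls off the work surface, if the arm or the gripper's body presses on something with over 40 N, if the wrist force passes 120 N, or if a joint passes its speed limit or range.

## Working session

There is one attempt and no reset: what is moved stays moved. The work goes in short steps, Python scripts to look and compute and a tool call to move; the robot and the scene stay as the last step left them, time stands still between calls to the robot, and variables do not carry over. Pictures are saved under pics/ and viewed, and the job is handed in when it is done.

Besides the shell and the picture viewer there is one more tool, called after "Request:" as name(argument=value, ...), one argument or row to a line, values as JSON. carry_out: Moves the arm, as the interface text tells. Its arguments: {"type":"object","properties":{"targets":{"type":"array","items":{"type":"array"}},"jaw":{"type":"number"},"squeeze":{"type":"number"}},"required":["targets"]}

```bash
ls; mkdir -p pics; python3 - <<'E'
from cell import env
import cv2
o=env.get_obs(); print(o)
for c in ("side","top"):
    im=env.read_camera(c); cv2.imwrite(f"pics/{c}0.png",im[:,:,::-1]); k=env.get_calibration(c); print(c,k)
E
```

```text
pics
{'time_s': 0.0, 'qpos': array([67.61396994, 18.44000403, -4.01622148, 83.17542477,  1.29579095,
       78.54003114, -3.25982893]), 'joint_velocities': array([-0.07308682,  0.01857077, -0.02873046, -0.11981229,  0.04768898,
        0.03428153, -0.07957306]), 'effort': array([-4.76111964e-04, -4.91282523e+01, -4.04182160e-01, -3.12532461e+01,
       -6.39740657e-02,  4.36851103e-02,  1.84841238e-04]), 'tool_pos': array([ 0.25573576, -0.59697472,  0.22144632]), 'tool_rot': array([-90.00628938,   0.11016953, -66.80323097]), 'force': array([-0.08685129, -0.27616137,  0.23419079]), 'wrist_torque': array([-0.03542142,  0.01175493, -0.0019785 ]), 'grip_width': 0.08709861204419124}
side {'fx': 480.95697928445327, 'fy': 480.95697928445327, 'cx': 321.985948807339, 'cy': 242.09643038004083, 'D': array([-0.05758074,  0.        ,  0.        ,  0.        ,  0.        ]), 'R': array([[-0.98317085, -0.18251781,  0.00789534],
       [-0.14782071,  0.76938507, -0.62144642],
       [ 0.10735048, -0.6121551 , -0.78341688]]), 't': array([0.50136545, 0.12252679, 0.90475016])}
top {'fx': 446.8667594246038, 'fy': 446.8667594246038, 'cx': 324.42890758779976, 'cy': 241.03480919905164, 'D': array([0.01362465, 0.        , 0.        , 0.        , 0.        ]), 'R': array([[ 0.02484467, -0.9994106 ,  0.02368976],
       [-0.99136209, -0.02768337, -0.12819844],
       [ 0.12877869, -0.02030009, -0.99146556]]), 't': array([-0.03314948,  0.49680791,  0.95244556])}
```

View pics/side0.png

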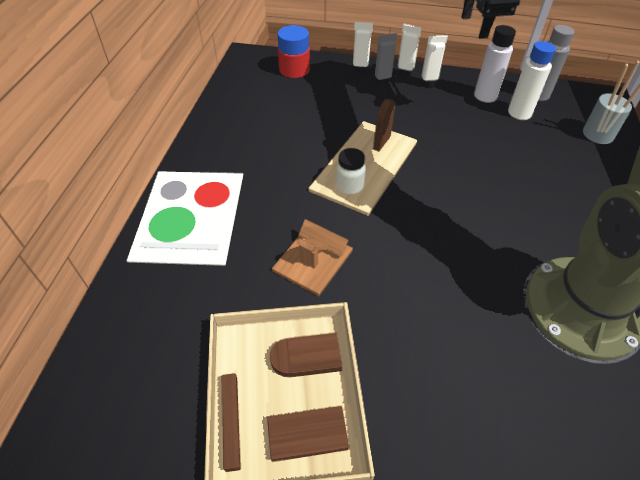

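View pics/top0.png

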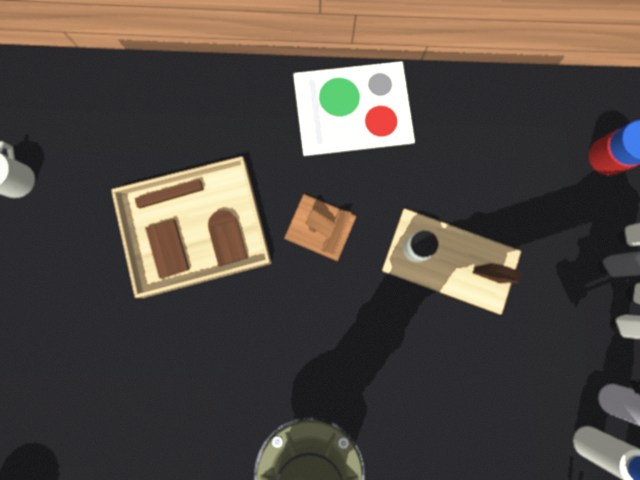

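The top picture shows the crate on the left, with the arched panel at about (227,235) and the blank at (167,247). The easel is at (320,227), the board at (452,260), the jar at (424,244) and the neighbour at (497,271). Next I get masks.

```bash
python3 - <<'E'
from cell import env
import cv2, numpy as np, pickle
M={}
for c in ("top","side"):
    im=env.read_camera(c); 
    ov=im[:,:,::-1].copy()
    for l in ("panel","blank","crate","easel","board","neighbour","jar"):
        r=env.outline_of(c,l)
        print(c,l,[(round(x['p'],2),np.round(x['xy']),int(x['mask'].sum())) for x in r[:3]])
        M[c,l]=r
        if r:
            cs,_=cv2.findContours(r[0]['mask'].astype(np.uint8),cv2.RETR_EXTERNAL,cv2.CHAIN_APPROX_NONE)
            cv2.drawContours(ov,cs,-1,(0,255,0),1)
    cv2.imwrite(f"pics/{c}_ov.png",ov)
    M[c,'im']=im; M[c,'k']=env.get_calibration(c)
pickle.dump(M,open('M.pkl','wb'))
print(env.get_obs()['time_s'])
E
```

```text
top panel [(0.89, array([224., 236.]), 1520)]
top blank [(0.81, array([168., 249.]), 1733)]
top crate [(0.9, array([195., 222.]), 11115)]
top easel [(0.69, array([320., 224.]), 2706)]
top board [(0.95, array([455., 258.]), 7037)]
top neighbour [(0.66, array([500., 275.]), 726)]
top jar [(0.97, array([420., 246.]), 882)]
side panel [(0.69, array([306., 352.]), 2649)]
side blank [(0.58, array([306., 430.]), 3510), (0.33, array([351., 168.]), 1200)]
side crate [(0.81, array([274., 388.]), 18074)]
side easel [(0.7, array([310., 255.]), 3421)]
side board [(0.8, array([368., 166.]), 3947), (0.22, array([230., 424.]), 1685)]
side neighbour [(0.73, array([382., 126.]), 746)]
side jar [(0.86, array([350., 169.]), 1135)]
0.9
```

View pics/top_ov.png

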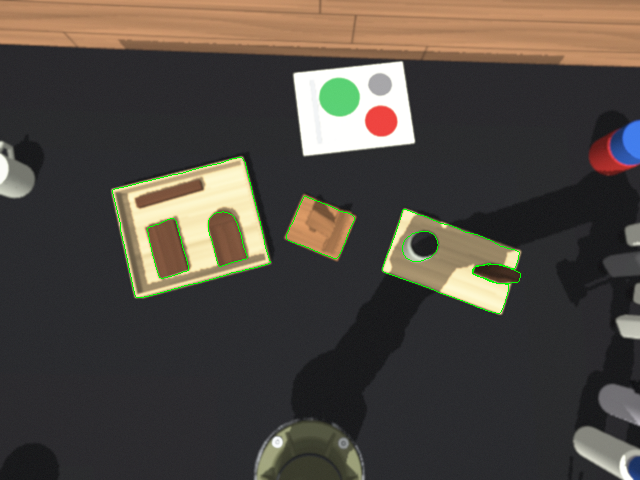

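View pics/side_ov.png

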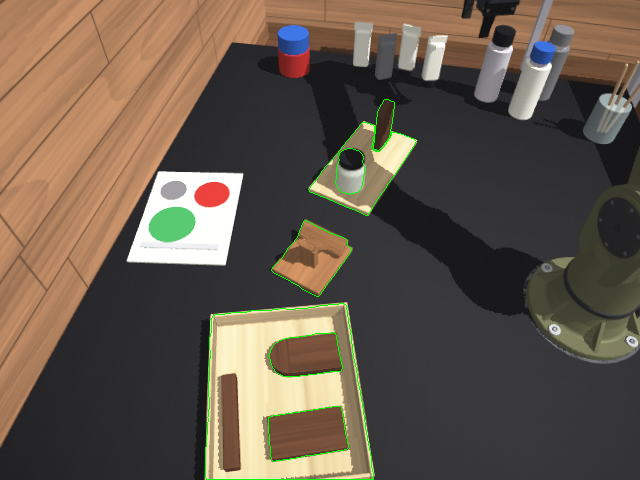

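```bash
python3 - <<'E'
import pickle,cv2,numpy as np
M=pickle.load(open('M.pkl','rb'))
a=M['top','im'][180:280,270:370,::-1]; b=M['side','im'][210:310,260:360,::-1]
o=np.hstack([cv2.resize(x,(400,400),interpolation=cv2.INTER_CUBIC) for x in (a,b)])
o=np.clip(o.astype(float)*1.3,0,255).astype(np.uint8)
cv2.imwrite('pics/easel.png',o)
E
```

```text
(no output)
```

View pics/easel.png

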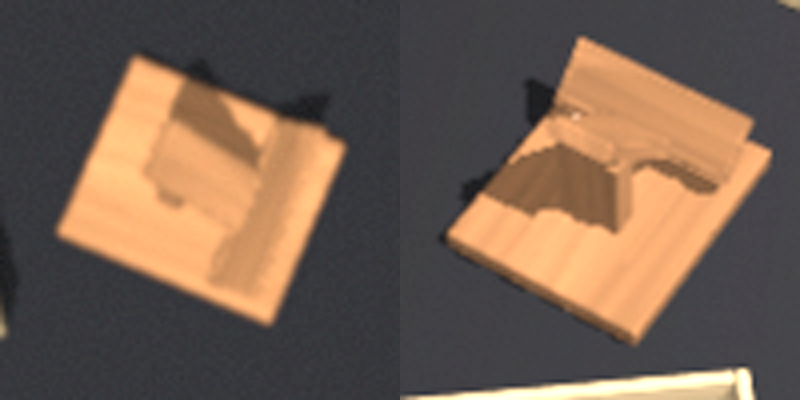

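```bash
cat > h.py <<'E'
import numpy as np, cv2, pickle
from scipy.optimize import minimize
def K(k): return np.array([[k['fx'],0,k['cx']],[0,k['fy'],k['cy']],[0,0,1.]])
def proj(k,X):
    return cv2.projectPoints(np.asarray(X,float).reshape(-1,1,3),cv2.Rodrigues(k['R'])[0],k['t'],K(k),k['D'])[0].reshape(-1,2)
def onz(k,px,z):
    n=cv2.undistortPoints(np.asarray(px,float).reshape(-1,1,2),K(k),k['D']).reshape(-1,2)
    d=np.c_[n,np.ones(len(n))]@k['R']; o=-k['R'].T@k['t']
    return o+d*((z-o[2])/d[:,2])[:,None]
def Rz(a): c,s=np.cos(a),np.sin(a); return np.array([[c,-s,0],[s,c,0],[0,0,1]])
def box(lx,ly,z0,z1,cx=0): return np.array([[cx+sx*lx/2,sy*ly/2,z] for sx in(-1,1) for sy in(-1,1) for z in(z0,z1)])
def arch(t=.018):
    th=np.linspace(-np.pi/2,np.pi/2,25)
    p=np.r_[np.c_[.027+.033*np.cos(th),.033*np.sin(th)],[[-.06,.033],[-.06,-.033]]]
    return np.r_[np.c_[p,np.zeros(len(p))],np.c_[p,np.full(len(p),t)]]
def stand():
    a=arch(); return np.c_[a[:,2]-.009,a[:,1],a[:,0]+.06]
def cyl(r,h,r2=None):
    th=np.linspace(0,2*np.pi,40,endpoint=False); c=np.c_[r*np.cos(th),r*np.sin(th)]
    return np.r_[np.c_[c,np.zeros(40)],np.c_[c,np.full(40,h)]]
S=4
def sil(k,parts):
    m=np.zeros((480*S,640*S),np.uint8)
    for P in parts:
        h=cv2.convexHull(((proj(k,P)+.5)*S-.5).astype(np.float32)).reshape(-1,2)
        cv2.fillConvexPoly(m,np.round(h*16).astype(np.int32),1,shift=4)
    return cv2.resize(m.astype(np.float32),(640,480),interpolation=cv2.INTER_AREA)
def fit(views,parts,z,p0,hull=False):
    # views: list of (k,mask); parts in body frame
    ms=[]
    for k,m in views:
        m=m.astype(np.uint8)
        if hull:
            pts=np.argwhere(m)[:,::-1].astype(np.int32); h=cv2.convexHull(pts); m=np.zeros_like(m); cv2.fillConvexPoly(m,h,1)
        ms.append((k,m.astype(np.float32)))
    def f(p):
        R=Rz(p[2]);T=np.array([p[0],p[1],z]); s=0
        for k,m in ms:
            r=sil(k,[P@R.T+T for P in parts]); s+=np.abs(r-m).sum()/m.sum()
        return s
    best=None
    sim=np.array(p0)+np.array([[0,0,0],[.01,0,0],[0,.01,0],[0,0,.1]])
    r=minimize(f,p0,method='Nelder-Mead',options=dict(initial_simplex=sim,xatol=1e-5,fatol=1e-5))
    sim=r.x+np.array([[0,0,0],[.003,0,0],[0,-.003,0],[0,0,.03]])
    r=minimize(f,r.x,method='Nelder-Mead',options=dict(initial_simplex=sim,xatol=1e-5,fatol=1e-5))
    return r.x,r.fun
E
python3 - <<'E'
from h import *
M=pickle.load(open('M.pkl','rb'))
k={c:M[c,'k'] for c in('top','side')}
for c in k: print(c,-k[c]['R'].T@k[c]['t'])
def V(l,cs=('top','side')): return [(k[c],M[c,l][0]['mask']) for c in cs]
d=np.degrees
def go(l,parts,z,yaw,hull=False,zc=0):
    x=M['top',l][0]['xy']; w=onz(k['top'],[x],zc)[0]
    for cs in (('top',),('side',),('top','side')):
        p,f=fit(V(l,cs),parts,z,[w[0],w[1],yaw],hull)
        print(l,cs,np.round(p[:2]*1000,1),round(d(p[2]),1),round(f,3))
go('panel',[arch()],.006,np.radians(12),zc=.015)
go('blank',[box(.12,.066,0,.018)],.006,np.radians(12),zc=.015)
go('crate',[box(.242,.292,0,.045)],0,np.radians(12),zc=.02)
go('easel',[box(.13,.11,0,.012)],0,np.radians(69))
go('board',[box(.15,.28,0,.012)],0,np.radians(-21),True)
go('neighbour',[stand()],.012,np.radians(-5),zc=.06)
go('jar',[cyl(.032,.085)],.012,0,zc=.05)
print(onz(k['side'],[[305.5,219.5],[348.2,240.5]],.0504))
E
```

```text
top [ 3.70685428e-01 -4.18926883e-05  1.00879227e+00]
side [0.41391452 0.55108526 0.78098194]
panel ('top',) [502.9 200.3] 18.7 0.059
panel ('side',) [503.7 201.6] 18.4 0.03
panel ('top', 'side') [503.7 201.1] 18.5 0.093
blank ('top',) [473.6 327.6] 19.2 0.058
blank ('side',) [472.9 329.4] 19.6 0.038
blank ('top', 'side') [473.2 328.5] 19.4 0.113
crate ('top',) [522.4 273.2] 16.6 0.404
crate ('side',) [520.8 277.2] 16.4 0.469
crate ('top', 'side') [522.2 273.6] 16.6 0.885
easel ('top',) [532.1 -10.3] 68.9 0.045
easel ('side',) [531.6  -9. ] 69.4 0.091
easel ('top', 'side') [531.8  -9.7] 69.5 0.14
board ('top',) [ 464.2 -306.7] -19.1 0.038
board ('side',) [ 464.  -306.1] -18.6 0.018
board ('top', 'side') [ 463.8 -306.1] -18.6 0.058
neighbour ('top',) [ 433.4 -385.2] -19.0 0.057
neighbour ('side',) [ 433.5 -385.3] -18.1 0.053
neighbour ('top', 'side') [ 433.5 -385.3] -18.2 0.113
jar ('top',) [ 488.8 -222.2] 4.5 0.136
jar ('side',) [ 490.3 -225.6] 1.9 0.157
jar ('top', 'side') [ 489.8 -223.8] 5.6 0.298
[[ 0.55722946 -0.07062586  0.0504    ]
 [ 0.46466298 -0.03330572  0.0504    ]]
```

Both cameras agree to about 2 mm on every object. The easel's seat offset isn't given, so I check it with an overlay.

```bash
cat > ov.py <<'E'
from h import *
import sys
M=pickle.load(open('M.pkl','rb'))
ex,ey,yaw,dx=[float(a) for a in sys.argv[1:5]]
yaw=np.radians(yaw);R=Rz(yaw);T=np.array([ex,ey,0])/1000
s=.5**.5; seat=np.array([dx/1000,0,.032]);u=np.array([s,0,s]);n=np.array([-s,0,s]);w=np.array([0,1,0])
polys=[[box(.13,.11,0,.012)[i] for i in (1,3,7,5)],
 [seat+w*.05,seat-w*.05,seat-w*.05+n*.026,seat+w*.05+n*.026],
 [seat+w*.017,seat-w*.017,seat-w*.017+u*.075,seat+w*.017+u*.075]]
out=[]
for c,(r0,c0) in (('top',(180,270)),('side',(210,260))):
    im=cv2.resize(M[c,'im'][r0:r0+100,c0:c0+100,::-1],(400,400),interpolation=cv2.INTER_CUBIC)
    im=np.clip(im*1.3,0,255).astype(np.uint8)
    for P,col in zip(polys,((0,255,0),(255,0,0),(255,255,0))):
        q=proj(M[c,'k'],np.array(P)@R.T+T); q=((q-[c0,r0]+.5)*4*16).astype(np.int32)
        cv2.polylines(im,[q],True,col,1,cv2.LINE_AA,shift=4)
    out.append(im)
cv2.imwrite('pics/'+sys.argv[5],np.hstack(out))
print('seat',R@seat+T)
E
python3 ov.py 531.8 -9.7 69.3 -28.5 e1.png
python3 - <<'E'
from h import *
M=pickle.load(open('M.pkl','rb'))
for cs in (('top',),('side',),('top','side')):
    p,f=fit([(M[c,'k'],M[c,'crate'][0]['mask']) for c in cs],[box(.242,.292,0,.045)],0,[.522,.274,.29],True); print(cs,p,f)
E
```

```text
seat [ 0.52172597 -0.03636015  0.032     ]
('top',) [0.52224807 0.27317522 0.28740741] 0.016102446243166924
('side',) [0.52143728 0.27544494 0.29135634] 0.006302956026047468
('top', 'side') [0.52195644 0.27375445 0.29121931] 0.027074173092842102
```

View pics/e1.png

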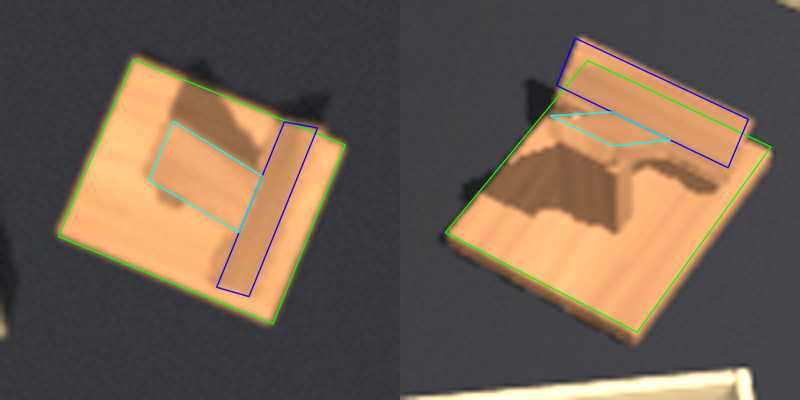

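```bash
cat > pl.py <<'E'
# usage: plan(list of (pos_mm, R)) from current measured pose (or given), prints rows
import numpy as np
from scipy.spatial.transform import Rotation as Ro
def rpy(a): return Ro.from_euler('xyz',a,degrees=True)
def down(yaw): return rpy([-90,0,yaw])
def cur():
    from cell import env
    o=env.get_obs(); return o['tool_pos']*1000,rpy(o['tool_rot']),o
def axes(x,y):
    x=np.array(x)/np.linalg.norm(x); y=np.array(y)/np.linalg.norm(y)
    return Ro.from_matrix(np.c_[x,y,np.cross(x,y)])
def plan(wps,start=None,step=40,rs=8,dec=0):
    p,R=(start if start else cur()[:2]); rows=[]
    p=np.array(p,float)
    for P,Rt in wps:
        P=np.array(P,float); rv=(R.inv()*Rt).as_rotvec(degrees=True)
        n=max(1,int(np.ceil(max(np.linalg.norm(P-p)/step,np.linalg.norm(rv)/rs))))
        p0,R0=p.copy(),R
        for i in range(1,n+1):
            Pi=p0+(P-p0)*i/n; Ri=R0*Ro.from_rotvec(rv*i/n,degrees=True)
            s=np.round(R.inv().apply(Pi-p),dec)+0.0; t=np.round((R.inv()*Ri).as_rotvec(degrees=True),1)+0.0
            rows.append([s.tolist(),t.tolist()])
            p=p+R.apply(s); R=R*Ro.from_rotvec(t,degrees=True)
    for i in range(0,len(rows),12): print(str(rows[i:i+12]).replace('.0,',',').replace('.0]',']'))
    print(len(rows),'end',p.round(1),R.as_euler('xyz',degrees=True).round(1))
E
python3 -c "
from pl import *
plan([([560,-250,225],down(-69)),([503.7,201,200],down(-71.5))],step=44)"
```

```text
[[[-18, 0, 38], [0, 0.2, 0]], [[-18, 0, 38], [0, 0.2, 0]], [[-19, -1, 37], [0, 0.2, 0]], [[-18, 0, 38], [0, 0.2, 0]], [[-19, 0, 38], [0, 0.2, 0]], [[-19, 0, 37], [0, 0.2, 0]], [[-19, -1, 38], [0, 0.2, 0]], [[-19, 0, 37], [0, 0.2, 0]], [[-19, 0, 37], [0, 0.2, 0]], [[-19, 0, 38], [0, 0.2, 0]], [[-20, 0, 37], [0, 0.2, 0]], [[-40, 2, 10], [0, 0.2, 0]]]
[[[-40, 2, 10], [0, 0.3, 0]], [[-40, 3, 9], [0, 0.2, 0]], [[-41, 2, 10], [0, 0.2, 0]], [[-40, 2, 9], [0, 0.2, 0]], [[-40, 2, 9], [0, 0.3, 0]], [[-41, 3, 9], [0, 0.2, 0]], [[-40, 2, 9], [0, 0.2, 0]], [[-40, 2, 8], [0, 0.2, 0]], [[-41, 2, 9], [0, 0.3, 0]], [[-40, 3, 8], [0, 0.2, 0]]]
22 end [503.8 200.9 199.5] [-90.   -0.  -71.5]
```

Request:
carry_out(
  targets=[
    [[-18,0,38],[0,0.2,0]],
    [[-18,0,38],[0,0.2,0]],
    [[-19,-1,37],[0,0.2,0]],
    [[-18,0,38],[0,0.2,0]],
    [[-19,0,38],[0,0.2,0]],
    [[-19,0,37],[0,0.2,0]],
    [[-19,-1,38],[0,0.2,0]],
    [[-19,0,37],[0,0.2,0]],
    [[-19,0,37],[0,0.2,0]],
    [[-19,0,38],[0,0.2,0]],
    [[-20,0,37],[0,0.2,0]],
    [[-40,2,10],[0,0.2,0]],
  ],
  jaw=1,
  squeeze=20,
)

```text
time_s: 2.1
tool_pos: [0.5582, -0.2072, 0.222]
tool_rot: [-89.9, 0.0, -69.1]
force: [0.6, 0.2, 1.0]
grip_width: 0.0868
```

Request:
carry_out(
  targets=[
    [[-40,2,10],[0,0.3,0]],
    [[-40,3,9],[0,0.2,0]],
    [[-41,2,10],[0,0.2,0]],
    [[-40,2,9],[0,0.2,0]],
    [[-40,2,9],[0,0.3,0]],
    [[-41,3,9],[0,0.2,0]],
    [[-40,2,9],[0,0.2,0]],
    [[-40,2,8],[0,0.2,0]],
    [[-41,2,9],[0,0.3,0]],
    [[-40,3,8],[0,0.2,0]],
    [[0,0,0],[0,0,0]],
    [[0,0,0],[0,0,0]],
  ],
)

```text
time_s: 3.3
tool_pos: [0.5034, 0.2017, 0.1995]
tool_rot: [-90.0, -0.0, -71.3]
force: [-0.0, -0.6, -0.0]
grip_width: 0.0871
```

Request:
carry_out(
  targets=[
    [[0,40,0],[0,-0.2,0]],
    [[0,40,0],[0,0,0]],
    [[0,40,0],[0,0,0]],
    [[0,20,0],[0,0,0]],
    [[0,15,0],[0,0,0]],
    [[0,15,0],[0,0,0]],
    [[0,10,0],[0,0,0]],
    [[0,9,0],[0,0,0]],
    [[0,0,0],[0,0,0]],
    [[0,0,0],[0,0,0]],
  ],
)

```text
time_s: 4.3
tool_pos: [0.5042, 0.2011, 0.011]
tool_rot: [-90.0, -0.0, -71.3]
force: [-0.1, -0.1, 0.3]
grip_width: 0.0871
```

```bash
python3 - <<'E'
from cell import env
import cv2
o=env.get_obs(); print(o['tool_pos'],o['tool_rot'],o['force'],o['qpos'].round(1))
a=env.read_camera('top')[170:320,130:330,::-1];b=env.read_camera('side')[280:480,190:400,::-1]
import numpy as np
cv2.imwrite('pics/g1.png',np.hstack([cv2.resize(a,(400,300)),cv2.resize(b,(315,300))]))
E
```

```text
[0.50416566 0.20110812 0.01095424] [-8.99562473e+01 -2.75064996e-03 -7.12989565e+01] [-0.09464118 -0.063669    0.3454831 ] [   6.8   21.2  -36.   109.8   15.3   53.7 -107.8]
```

View pics/g1.png

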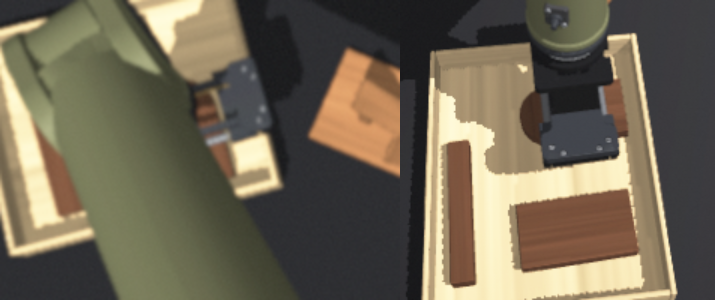

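The gripper straddles the panel: the arch shows at (535,115) on one side of the gripper and the foot at (620,110) on the other. I close the jaws.

Request:
carry_out(
  targets=[
    [[0,0,0],[0,0,0]],
    [[0,0,0],[0,0,0]],
    [[0,0,0],[0,0,0]],
    [[0,0,0],[0,0,0]],
    [[0,0,0],[0,0,0]],
    [[0,0,0],[0,0,0]],
  ],
  jaw=0,
  squeeze=25,
)

```text
time_s: 5.0
tool_pos: [0.5039, 0.2008, 0.0107]
tool_rot: [-90.0, -0.0, -71.3]
force: [-0.1, 0.1, 1.9]
grip_width: 0.0656
```

Request:
carry_out(
  targets=[
    [[0,-10,0],[0,0,0]],
    [[0,-30,0],[0,0,0]],
    [[0,-40,0],[0,0,0]],
    [[0,-40,0],[0,0,0]],
    [[0,-40,0],[0,0,0]],
    [[0,-40,0],[0,0,0]],
    [[0,-20,0],[0,0,0]],
    [[0,0,0],[0,0,0]],
  ],
)

```text
time_s: 5.8
tool_pos: [0.5054, 0.202, 0.2345]
tool_rot: [-89.6, -0.0, -71.3]
force: [0.1, -0.4, -0.6]
grip_width: 0.066
```

```bash
python3 - <<'E'
from pl import *
import numpy as np
p,R,o=cur(); print(p,o['tool_rot'],o['grip_width'],o['qpos'].round(1))
ye=np.radians(69); s=.5**.5
xe=np.array([np.cos(ye),np.sin(ye),0]);yv=np.array([-np.sin(ye),np.cos(ye),0]);z=np.array([0,0,1.])
seat=np.array([521,-36.4,32]); u=(xe+z)*s; n=(-xe+z)*s
Rp=axes(-yv,-n)
# TCP at 4.95mm above underside (z11-6), panel x~0
tgt=seat+u*61+n*(5)
print('tgt',tgt, Rp.as_euler('xyz',degrees=True))
hi=seat+u*75+n*95
plan([(hi+np.array([0,0,60]),Rp)],step=40)
E
```

```text
[505.38735874 201.9718619  234.52411131] [-8.96101473e+01 -4.13745566e-02 -7.12875863e+01] 0.06597766807128691 [ 11.6   7.5 -39.2  96.5   5.   77.3 -99.7]
tgt [535.19064681   0.56789882  78.66904756] [-45.   0. -21.]
[[[27, 2, -8], [4.6, -5.3, 2.2]], [[26, 1, -10], [4.7, -5.3, 2.2]], [[25, -1, -13], [4.6, -5.2, 2.2]], [[23, -3, -15], [4.6, -5.3, 2.2]], [[22, -6, -17], [4.7, -5.3, 2.3]], [[21, -8, -18], [4.6, -5.3, 2.2]], [[18, -9, -19], [4.6, -5.2, 2.2]], [[16, -13, -19], [4.6, -5.3, 2.2]], [[13, -14, -20], [4.7, -5.3, 2.2]]]
9 end [515.8 -49.3 212.6] [-45.  -0. -21.]
```

Request:
carry_out(
  targets=[
    [[27,2,-8],[4.6,-5.3,2.2]],
    [[26,1,-10],[4.7,-5.3,2.2]],
    [[25,-1,-13],[4.6,-5.2,2.2]],
    [[23,-3,-15],[4.6,-5.3,2.2]],
    [[22,-6,-17],[4.7,-5.3,2.3]],
    [[21,-8,-18],[4.6,-5.3,2.2]],
    [[18,-9,-19],[4.6,-5.2,2.2]],
    [[16,-13,-19],[4.6,-5.3,2.2]],
    [[13,-14,-20],[4.7,-5.3,2.2]],
    [[0,0,0],[0,0,0]],
    [[0,0,0],[0,0,0]],
  ],
)

```text
time_s: 6.9
tool_pos: [0.4993, -0.0199, 0.2153]
tool_rot: [-50.8, 3.6, -27.0]
force: [0.5, 1.9, -0.6]
grip_width: 0.0655
```

```bash
python3 - <<'E'
from cell import env
import cv2, numpy as np
o=env.get_obs(); print(o['tool_pos'],o['tool_rot'],o['force'],o['qpos'].round(1),o['grip_width'])
a=env.read_camera('top');b=env.read_camera('side')
cv2.imwrite('pics/t2.png',np.hstack([cv2.resize(x[120:360,180:500,::-1],(400,300)) for x in (a,b)]))
E
```

```text
[ 0.49934607 -0.01986394  0.21531054] [-50.80609219   3.61954126 -26.97805131] [ 0.47589764  1.86198441 -0.62252953] [ 35.4   1.1  -8.8 113.8 -41.1  73.4  13.6] 0.0654974617457172
```

View pics/t2.png

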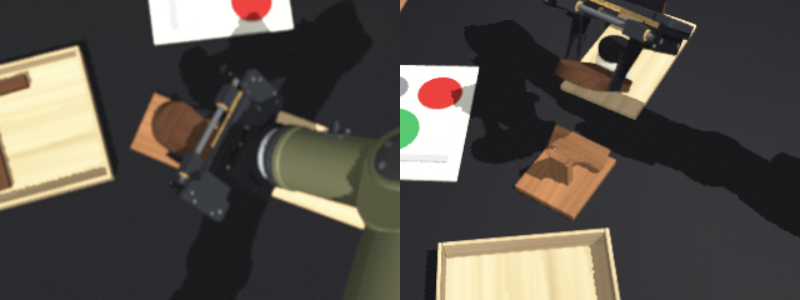

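```bash
cat > eas.py <<'E'
from pl import *
ye=np.radians(69); s=.5**.5
xe=np.array([np.cos(ye),np.sin(ye),0]);yv=np.array([-np.sin(ye),np.cos(ye),0]);z=np.array([0,0,1.])
seat=np.array([521,-36.4,32]); u=(xe+z)*s; n=(-xe+z)*s
Rp=axes(-yv,-n)
def loc():
    p,R,o=cur(); d=p-seat
    print('s,n,y',np.round([d@u,d@n,d@yv],1),'rotvec to Rp (tool)',(R.inv()*Rp).as_rotvec(degrees=True).round(2),'F(u,n,y)',np.round([o['force']@u,o['force']@n,o['force']@yv],1),'t',o['time_s'],'w',o['grip_width'])
E
python3 - <<'E'
from eas import *
loc()
plan([(seat+u*75+n*95,Rp)],step=30,rs=4)
E
```

```text
s,n,y [137.5 123.5  26.6] rotvec to Rp (tool) [ 5.62 -6.56  1.26] F(u,n,y) [-0.2 -1.6 -0.4] t 7.0 w 0.06555700799381504
[[[11, 12, -19], [1.9, -2.2, 0.4]], [[10, 11, -19], [1.8, -2.2, 0.4]], [[10, 10, -20], [1.9, -2.2, 0.5]]]
3 end [516.3 -49.5 152.3] [-45.    0.  -20.9]
```

Request:
carry_out(
  targets=[
    [[11,12,-19],[1.9,-2.2,0.4]],
    [[10,11,-19],[1.8,-2.2,0.4]],
    [[10,10,-20],[1.9,-2.2,0.5]],
    [[0,0,0],[0,0,0]],
    [[0,0,0],[0,0,0]],
  ],
)

```text
time_s: 7.5
tool_pos: [0.5168, -0.0492, 0.1533]
tool_rot: [-45.0, 0.0, -20.9]
force: [0.9, -0.1, -0.6]
grip_width: 0.0659
```

```bash
python3 - <<'E'
from eas import *
loc(); from cell import env
print(env.get_obs()['qpos'].round(1))
import cv2
a=env.read_camera('top');b=env.read_camera('side')
cv2.imwrite('pics/t3.png',np.hstack([cv2.resize(x[120:360,180:500,::-1],(400,300)) for x in (a,b)]))
plan([(seat+u*64.5+n*40,Rp),(seat+u*64.5+n*9,Rp)],step=15,rs=4)
E
```

```text
s,n,y [76.2 95.3 -0.6] rotvec to Rp (tool) [-0.02  0.05 -0.05] F(u,n,y) [-0.2 -0.6 -0.9] t 7.5 w 0.06589854367597633
[ 38.1  11.8  -7.  113.1 -45.5  72.   31.6]
[[[0, 14, -3], [0, 0.1, 0]], [[-1, 14, -3], [0, 0, 0]], [[0, 14, -3], [0, 0.1, 0]], [[0, 14, -4], [0, 0, 0.1]], [[0, 10, 0], [0, 0, 0]], [[0, 11, 0], [0, 0, 0]], [[0, 10, 0], [0, 0, 0]]]
7 end [ 5.352e+02 -2.000e-01  8.380e+01] [-45.   0. -21.]
```

View pics/t3.png

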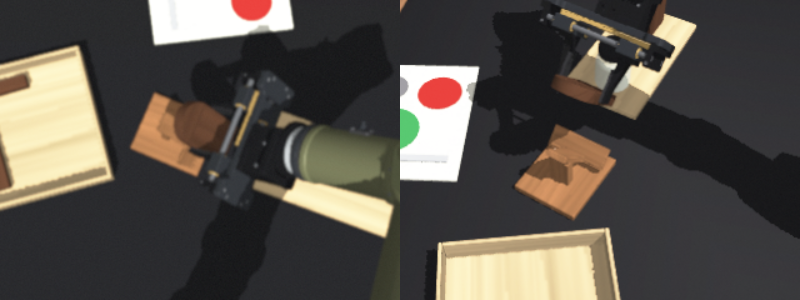

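Request:
carry_out(
  targets=[
    [[0,14,-3],[0,0,0]],
    [[0,14,-3],[0,0,0]],
    [[0,14,-3],[0,0,0]],
    [[0,14,-3],[0,0,0]],
    [[0,10,0],[0,0,0]],
    [[0,10,0],[0,0,0]],
    [[0,8,0],[0,0,0]],
    [[0,0,0],[0,0,0]],
    [[0,0,0],[0,0,0]],
  ],
)

```text
time_s: 8.5
tool_pos: [0.5353, -0.0035, 0.0851]
tool_rot: [-45.0, -0.1, -21.0]
force: [0.2, 0.1, -0.9]
grip_width: 0.0659
```

```bash
python3 - <<'E'
from eas import *
loc(); from cell import env
import cv2
a=env.read_camera('top');b=env.read_camera('side')
cv2.imwrite('pics/t4.png',np.hstack([cv2.resize(x[120:360,180:500,::-1],(400,300)) for x in (a,b)]))
E
```

```text
s,n,y [62.9 12.2 -1.6] rotvec to Rp (tool) [0.02 0.06 0.08] F(u,n,y) [-0.5 -0.8 -0.1] t 8.5 w 0.0659076621542059
```

View pics/t4.png

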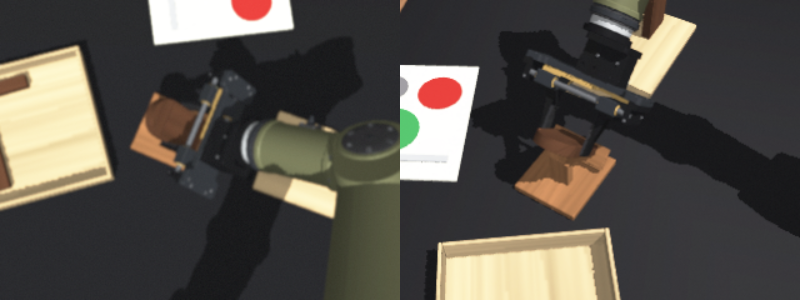

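Request:
carry_out(
  targets=[
    [[-1,3,0],[0,0,0]],
    [[0,2,0],[0,0,0]],
    [[0,0,0],[0,0,0]],
  ],
)

```text
time_s: 8.9
tool_pos: [0.5354, 0.0005, 0.0814]
tool_rot: [-45.0, -0.1, -21.0]
force: [-0.4, 0.5, -2.0]
grip_width: 0.0654
```

Request:
carry_out(
  targets=[
    [[0,1,0],[0,0,0]],
    [[0,1,0],[0,0,0]],
    [[0,0,0],[0,0,0]],
  ],
)

```text
time_s: 9.2
tool_pos: [0.5361, 0.0015, 0.0801]
tool_rot: [-45.0, -0.1, -21.0]
force: [-0.3, -0.0, -1.2]
grip_width: 0.0657
```

```bash
python3 -c "
from eas import *
loc()"
```

```text
s,n,y [62.9  5.1 -0.5] rotvec to Rp (tool) [0.02 0.06 0.08] F(u,n,y) [-0.9 -0.7  0.3] t 9.2 w 0.06567085663944053
```

Now at the nominal seat without contact. I feel for the face, then the ledge.

Request:
carry_out(
  targets=[
    [[0,1,0],[0,0,0]],
    [[0,0,0],[0,0,0]],
  ],
)

```text
time_s: 9.4
tool_pos: [0.5361, 0.0016, 0.08]
tool_rot: [-45.0, -0.1, -21.0]
force: [-5.0, -1.8, 5.2]
grip_width: 0.0656
```

Request:
carry_out(
  targets=[
    [[0,0,-1],[0,0,0]],
    [[0,0,-1],[0,0,0]],
    [[0,0,0],[0,0,0]],
  ],
)

```text
time_s: 9.7
tool_pos: [0.5364, 0.0005, 0.0791]
tool_rot: [-45.0, -0.2, -21.1]
force: [-2.7, -1.9, 5.4]
grip_width: 0.0657
```

```bash
python3 -c "
from eas import *
loc()"
```

```text
s,n,y [61.6  5.1 -1.2] rotvec to Rp (tool) [-0.05  0.08  0.15] F(u,n,y) [1.9 5.8 1.8] t 9.7 w 0.06569462467106507
```

Request:
carry_out(
  targets=[
    [[0,0,-1],[0,0,0]],
    [[0,0,0],[0,0,0]],
  ],
)

```text
time_s: 9.9
tool_pos: [0.5364, -0.0002, 0.0785]
tool_rot: [-45.0, -0.2, -21.1]
force: [-2.1, -2.9, 4.4]
grip_width: 0.0662
```

```bash
python3 -c "
from eas import *
loc()"
```

```text
s,n,y [60.7  5.  -1.4] rotvec to Rp (tool) [-0.05  0.09  0.17] F(u,n,y) [0.7 5.6 1. ] t 9.9 w 0.0662156905284295
```

Request:
carry_out(
  targets=[
    [[0,0,-1],[0,0,0]],
    [[0,0,-1],[0,0,0]],
    [[0,0,0],[0,0,0]],
  ],
)

```text
time_s: 10.2
tool_pos: [0.5362, -0.0011, 0.0776]
tool_rot: [-44.9, -0.2, -21.0]
force: [-1.4, -2.0, 6.3]
grip_width: 0.0657
```

```bash
python3 -c "
from eas import *
loc()"
```

```text
s,n,y [59.4  5.  -1.5] rotvec to Rp (tool) [-0.1   0.11  0.17] F(u,n,y) [2.8 6.1 0.6] t 10.2 w 0.065735922218415
```

Request:
carry_out(
  targets=[
    [[0,0,0],[0,0,0]],
    [[0,0,0],[0,0,0]],
    [[0,0,0],[0,0,0]],
    [[0,0,0],[0,0,0]],
    [[0,0,0],[0,0,0]],
  ],
  jaw=1,
)

```text
time_s: 10.7
tool_pos: [0.5348, -0.0009, 0.0757]
tool_rot: [-45.0, -0.1, -21.0]
force: [0.2, -0.2, 0.0]
grip_width: 0.0864
```

Request:
carry_out(
  targets=[
    [[0,-10,0],[0,0,0]],
    [[0,-20,0],[0,0,0]],
    [[0,-30,0],[0,0,0]],
    [[0,-40,0],[0,0,0]],
    [[0,-40,0],[0,0,0]],
    [[0,0,0],[0,0,0]],
  ],
)

```text
time_s: 11.3
tool_pos: [0.5006, -0.0997, 0.1786]
tool_rot: [-45.2, -0.5, -21.4]
force: [0.4, -0.3, -0.0]
grip_width: 0.087
```

```bash
python3 - <<'E'
from eas import *
loc(); from cell import env
import cv2,pickle
M={}
out=[]
for c in('top','side'):
    M[c,'im']=env.read_camera(c); M[c,'k']=env.get_calibration(c); M[c,'panel']=env.outline_of(c,'panel')
    print(c,[(r['p'],r['xy'],r['mask'].sum()) for r in M[c,'panel']])
    out.append(cv2.resize(M[c,'im'][120:360,180:500,::-1],(400,300)))
pickle.dump(M,open('M2.pkl','wb'))
cv2.imwrite('pics/t5.png',np.hstack(out))
print(env.get_obs()['qpos'].round(1))
E
```

```text
s,n,y [ 56.7 150.7  -3.7] rotvec to Rp (tool) [0.22 0.06 0.68] F(u,n,y) [-0.1  0.1 -0.5] t 11.3 w 0.08704358775382559
top [(0.83, [318.5, 219.2], np.int64(1414))]
side [(0.71, [282.7, 382.6], np.int64(20947)), (0.69, [309.8, 237.1], np.int64(842)), (0.3, [348.6, 169.6], np.int64(1060))]
[ 41.1  11.5  -4.8 110.7 -43.4  77.2  32.9]
```

View pics/t5.png

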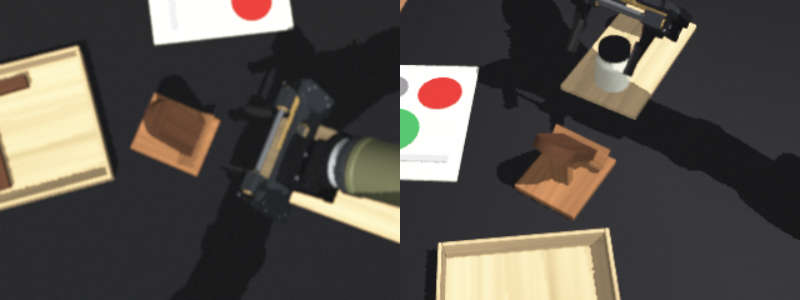

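```bash
cat > fitlean.py <<'E'
from eas import *
from h import arch,proj,K,sil
import pickle,cv2
from scipy.optimize import minimize
M=pickle.load(open('M2.pkl','rb'))
A=arch()
def pts(q):  # y,ds,rot deg
    a=np.radians(q[2]); x=(A[:,0]+.06);y=A[:,1]
    X=x*np.cos(a)-y*np.sin(a); Y=x*np.sin(a)+y*np.cos(a)
    return (seat/1000+np.outer(X+q[1]/1000,u)+np.outer(Y+q[0]/1000,yv)+np.outer(A[:,2],n))
for cs in (('top',),):
    def f(q): return sum(np.abs(sil(M[c,'k'],[pts(q)])-M[c,'panel'][0 if c=='top' else 1]['mask']).sum() for c in cs)
    r=minimize(f,[0,0,0],method='Nelder-Mead',options=dict(initial_simplex=[[0,0,0],[5,0,0],[0,5,0],[0,0,5]],xatol=.02))
    print(cs,r.x,r.fun)
out=[]
for c,(r0,c0) in (('top',(180,270)),('side',(190,260))):
    im=cv2.resize(M[c,'im'][r0:r0+100,c0:c0+100,::-1],(400,400),interpolation=cv2.INTER_CUBIC)
    im=np.clip(im*1.4,0,255).astype(np.uint8)
    for half in (slice(0,27),slice(27,54)):
        q=((proj(M[c,'k'],pts(r.x)[half])-[c0,r0]+.5)*64).astype(np.int32)
        cv2.polylines(im,[q],True,(0,255,0),1,cv2.LINE_AA,shift=4)
    out.append(im)
cv2.imwrite('pics/lean.png',np.hstack(out))
E
python3 fitlean.py
```

```text
('top',) [-1.36629823 -1.90709826 -0.32410422] 69.0
```

View pics/lean.png

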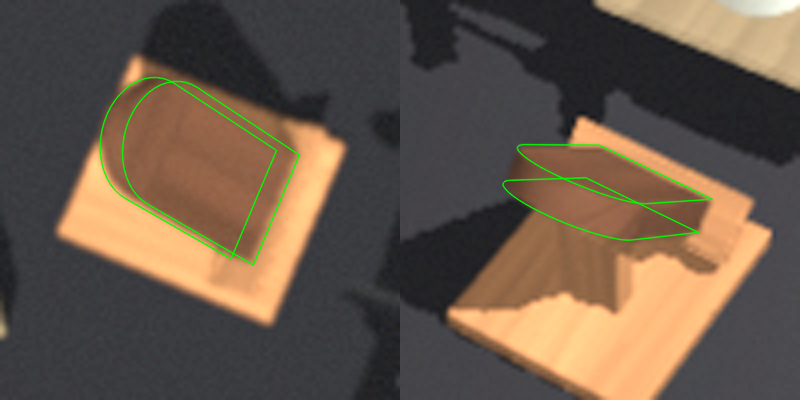

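```bash
cat >> eas.py <<'E'
Rg=axes((xe-z)*s,-(xe+z)*s)
E
python3 - <<'E'
from eas import *
plan([([525,-60,280],down(-21)),([535,30,280],down(69))],step=40,rs=7.5)
C=seat+u*175+n*9-yv; print(C,Rg.as_euler('xyz',degrees=True))
E
```

```text
[[[2, -7, 15], [-6.4, 0, 0]], [[2, -8, 14], [-6.5, 0, 0]], [[2, -10, 12], [-6.4, 0, 0]], [[1, -11, 12], [-6.4, 0, 0]], [[2, -12, 10], [-6.5, 0, 0]], [[2, -14, 9], [-6.4, 0.1, 0]], [[2, -14, 7], [-6.4, 0, 0]], [[-2, 0, 7], [0, -6.9, 0]], [[-1, 0, 7], [0, -7, 0]], [[0, 0, 7], [0, -6.9, 0]], [[1, 0, 7], [0, -6.9, 0]], [[1, 0, 6], [0, -6.9, 0]]]
[[[3, 0, 7], [0, -7, 0]], [[3, 0, 6], [0, -6.9, 0]], [[4, 0, 6], [0, -6.9, 0]], [[4, 0, 5], [0, -6.9, 0]], [[6, 0, 5], [0, -7, 0]], [[5, 0, 4], [0, -6.9, 0]], [[7, 0, 3], [0, -6.9, 0]], [[6, 0, 3], [0, -6.9, 0]]]
20 end [535.   29.9 279.7] [-90.  -0.  69.]
[563.99871204  72.82504641 162.10764774] [-90.  45.  69.]
```

Request:
carry_out(
  targets=[
    [[2,-7,15],[-6.4,0,0]],
    [[2,-8,14],[-6.5,0,0]],
    [[2,-10,12],[-6.4,0,0]],
    [[1,-11,12],[-6.4,0,0]],
    [[2,-12,10],[-6.5,0,0]],
    [[2,-14,9],[-6.4,0.1,0]],
    [[2,-14,7],[-6.4,0,0]],
    [[-2,0,7],[0,-6.9,0]],
    [[-1,0,7],[0,-7,0]],
    [[0,0,7],[0,-6.9,0]],
    [[1,0,7],[0,-6.9,0]],
    [[1,0,6],[0,-6.9,0]],
  ],
)

```text
time_s: 12.7
tool_pos: [0.5283, -0.0251, 0.2787]
tool_rot: [-90.0, 0.1, 14.0]
force: [-0.3, 0.3, 0.1]
grip_width: 0.087
```

Request:
carry_out(
  targets=[
    [[3,0,7],[0,-7,0]],
    [[3,0,6],[0,-6.9,0]],
    [[4,0,6],[0,-6.9,0]],
    [[4,0,5],[0,-6.9,0]],
    [[6,0,5],[0,-7,0]],
    [[5,0,4],[0,-6.9,0]],
    [[7,0,3],[0,-6.9,0]],
    [[6,0,3],[0,-6.9,0]],
    [[0,0,0],[0,0,0]],
    [[0,0,0],[0,0,0]],
  ],
  jaw=0.55,
)

```text
time_s: 13.7
tool_pos: [0.535, 0.0295, 0.2793]
tool_rot: [-90.0, 0.0, 68.8]
force: [-0.0, 0.3, 0.2]
grip_width: 0.0475
```

```bash
python3 - <<'E'
from eas import *
p,R,o=cur(); print(o['time_s'],p.round(1),o['tool_rot'].round(1),o['qpos'].round(1),o['grip_width'])
C=seat+u*175+n*9-yv
plan([(C+[0,0,70],Rg)],step=40,rs=6)
E
```

```text
13.7 [535.   29.5 279.3] [-90.    0.   68.8] [ 17.6   4.4 -24.9  93.6   1.9  82.5  61.3] 0.047520595774976866
[[[6, 6, -1], [0, 0, 5.6]], [[7, 5, -2], [0, 0, 5.6]], [[8, 5, -1], [0, -0.1, 5.7]], [[7, 3, -2], [0, 0, 5.6]], [[9, 3, -1], [-0.1, 0, 5.6]], [[8, 3, -2], [0, 0, 5.6]], [[9, 1, -1], [0, 0, 5.6]], [[8, 1, -2], [0, 0, 5.7]]]
8 end [564.3  72.3 231.9] [-90.   45.   68.9]
```

Request:
carry_out(
  targets=[
    [[6,6,-1],[0,0,5.6]],
    [[7,5,-2],[0,0,5.6]],
    [[8,5,-1],[0,0,5.7]],
    [[7,3,-2],[0,0,5.6]],
    [[9,3,-1],[0,0,5.6]],
    [[8,3,-2],[0,0,5.6]],
    [[9,1,-1],[0,0,5.6]],
    [[8,1,-2],[0,0,5.7]],
    [[0,0,0],[0,0,0]],
    [[0,0,0],[0,0,0]],
  ],
)

```text
time_s: 14.7
tool_pos: [0.5648, 0.0716, 0.232]
tool_rot: [-90.0, 45.0, 68.9]
force: [-0.4, -0.1, 0.1]
grip_width: 0.0479
```

```bash
python3 - <<'E'
from eas import *
p,R,o=cur(); print(o['time_s'],p.round(1),o['tool_rot'].round(1),o['qpos'].round(1),o['grip_width'])
C=seat+u*175+n*9-yv
plan([(C,Rg)],step=20,rs=6)
E
```

```text
14.7 [564.8  71.6 232. ] [-90.   45.   68.9] [-10.   33.6 -26.3  76.   38.8 112.1  33.5] 0.04788461737815321
[[[13, 12, 0], [0, 0, 0]], [[12, 12, 1], [0, -0.1, 0]], [[13, 13, 0], [-0.1, 0, 0]], [[12, 12, 0], [0, 0, 0]]]
4 end [564.1  72.6 162. ] [-90.  45.  69.]
```

Request:
carry_out(
  targets=[
    [[13,12,0],[0,0,0]],
    [[12,12,1],[0,0,0]],
    [[13,13,0],[0,0,0]],
    [[12,12,0],[0,0,0]],
    [[0,0,0],[0,0,0]],
    [[0,0,0],[0,0,0]],
  ],
)

```text
time_s: 15.3
tool_pos: [0.5642, 0.0722, 0.1626]
tool_rot: [-90.1, 45.1, 68.8]
force: [-0.4, -0.4, 0.2]
grip_width: 0.0479
```

```bash
cat >> eas.py <<'E'
def locg():
    p,R,o=cur(); d=p-seat
    print('s,n,y',np.round([d@u,d@n,d@yv],1),'rotvec to Rg',(R.inv()*Rg).as_rotvec(degrees=True).round(2),'F(u,n,y)',np.round([o['force']@u,o['force']@n,o['force']@yv],1),'t',o['time_s'],'w',o['grip_width'],o['qpos'].round(1))
E
python3 - <<'E'
from eas import *
locg(); from cell import env
import cv2
a=env.read_camera('top');b=env.read_camera('side')
cv2.imwrite('pics/t6.png',np.hstack([cv2.resize(x[120:360,180:500,::-1],(400,300)) for x in (a,b)]))
plan([(seat+u*120+n*9-yv,Rg),(seat+u*83+n*9-yv,Rg)],step=12)
E
```

```text
s,n,y [175.    9.8  -1.4] rotvec to Rg [-0.06 -0.11 -0.07] F(u,n,y) [-0.2  0.6  0.2] t 15.3 w 0.047940218884536784 [-10.1  36.9 -26.   79.6  38.9 106.7  29.7]
[[[0, 11, 0], [0, 0, 0]], [[0, 11, 0], [0, -0.1, 0]], [[1, 12, 0], [0, 0, 0]], [[0, 11, 1], [0, 0, 0]], [[0, 11, 0], [0, -0.1, 0]], [[0, 9, 0], [0, 0, 0]], [[0, 10, 0], [0, 0, 0]], [[0, 9, 0], [0, 0, 0]], [[0, 9, 0], [0, 0, 0]]]
9 end [540.5  12.3  97.1] [-90.  45.  69.]
```

View pics/t6.png

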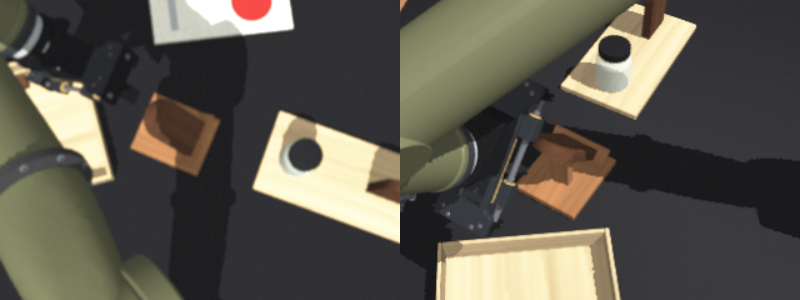

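Request:
carry_out(
  targets=[
    [[0,11,0],[0,0,0]],
    [[0,11,0],[0,0,0]],
    [[1,12,0],[0,0,0]],
    [[0,11,0],[0,0,0]],
    [[0,11,0],[0,0,0]],
    [[0,0,0],[0,0,0]],
    [[0,0,0],[0,0,0]],
  ],
)

```text
time_s: 16.1
tool_pos: [0.5503, 0.0359, 0.1226]
tool_rot: [-90.1, 45.0, 68.8]
force: [0.4, 0.0, 0.5]
grip_width: 0.0478
```

```bash
python3 - <<'E'
from eas import *
locg()
E
```

```text
s,n,y [119.2   8.9  -1.5] rotvec to Rg [-0.04 -0.14 -0.03] F(u,n,y) [ 0.4  0.3 -0.3] t 16.1 w 0.04776576291235963 [ -7.3  36.1 -25.5  85.9  39.5 101.1  28.8]
```

Request:
carry_out(
  targets=[
    [[0,9,0],[0,0,0]],
    [[0,9,0],[0,0,0]],
    [[0,9,0],[0,0,0]],
    [[0,8,0],[0,0,0]],
    [[0,0,0],[0,0,0]],
    [[0,0,0],[0,0,0]],
  ],
)

```text
time_s: 16.7
tool_pos: [0.5414, 0.0129, 0.0979]
tool_rot: [-90.1, 45.0, 68.8]
force: [0.2, 0.2, -0.7]
grip_width: 0.0481
```

```bash
python3 - <<'E'
from eas import *
locg(); from cell import env
import cv2
a=env.read_camera('top');b=env.read_camera('side')
cv2.imwrite('pics/t7.png',np.hstack([cv2.resize(x[120:360,180:500,::-1],(400,300)) for x in (a,b)]))
E
```

```text
s,n,y [84.3  8.9 -1.4] rotvec to Rg [-0.04 -0.13 -0.02] F(u,n,y) [-0.3 -0.6 -0.1] t 16.7 w 0.04813641957454089 [ -5.7  35.8 -25.1  89.4  40.1  97.7  28.2]
```

View pics/t7.png

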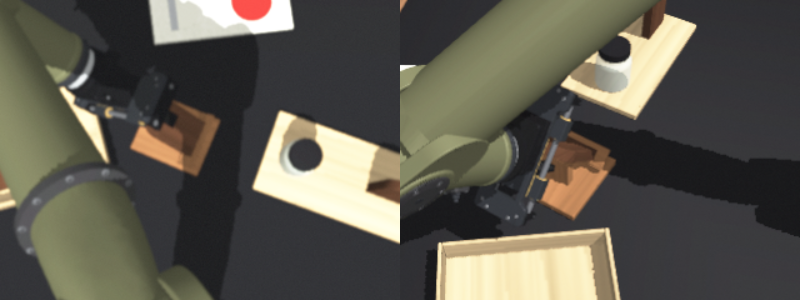

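The gripper is in place over the panel's upper end and there is no contact. I close on the faces.

Request:
carry_out(
  targets=[
    [[0,0,0],[0,0,0]],
    [[0,0,0],[0,0,0]],
    [[0,0,0],[0,0,0]],
    [[0,0,0],[0,0,0]],
    [[0,0,0],[0,0,0]],
  ],
  jaw=0,
  squeeze=25,
)

```text
time_s: 17.3
tool_pos: [0.5415, 0.0126, 0.0986]
tool_rot: [-90.1, 45.1, 68.8]
force: [-0.1, 0.3, 0.2]
grip_width: 0.0176
```

```bash
python3 - <<'E'
from eas import *
locg()
plan([(seat+u*150+n*15-yv,Rg),([535,20,260],down(69))],step=20,rs=5)
E
```

```text
s,n,y [84.6  9.6 -1.6] rotvec to Rg [-0.02 -0.16 -0.11] F(u,n,y) [0.3 0.  0.2] t 17.3 w 0.01761760869113561 [ -5.7  35.8 -25.1  89.4  40.1  97.8  28.2]
[[[-1, -16, 0], [0, 0, 0]], [[-2, -17, 0], [0, -0.1, -0.1]], [[-1, -16, 0], [0, 0, 0]], [[-2, -16, 1], [0, -0.1, 0]], [[-10, -5, 1], [0, 0, -4.5]], [[-11, -6, 1], [0, 0, -4.5]], [[-9, -7, 0], [0, 0, -4.5]], [[-9, -8, 1], [0, 0, -4.5]], [[-8, -8, 1], [0, 0, -4.5]], [[-8, -9, 1], [0, 0, -4.5]], [[-7, -9, 0], [0, 0, -4.5]], [[-6, -10, 1], [0, 0, -4.5]]]
[[[-6, -11, 1], [0, 0, -4.5]], [[-4, -10, 1], [0, 0, -4.5]]]
14 end [534.9  20.3 259.6] [-90.   0.  69.]
```

```bash
python3 - <<'E'
from eas import *
a=seat+u*105+n*14-yv
plan([(a,Rg),(a+[0,0,120],Rg),([535,10,270],down(69))],step=25,rs=5)
E
```

```text
[[[-4, -20, 1], [0, -0.2, -0.1]], [[-17, -17, 0], [0, 0, 0]], [[-17, -17, 0], [0, 0, 0]], [[-17, -17, 0], [0, 0, 0]], [[-17, -17, 0], [0, 0, 0]], [[-17, -17, 0], [0, 0, 0]], [[-4, -1, 0], [0, 0, -4.5]], [[-3, -2, 1], [0, 0, -4.5]], [[-3, -2, 0], [0, 0, -4.5]], [[-4, -2, 1], [0, 0, -4.5]], [[-3, -2, 0], [0, 0, -4.5]], [[-2, -3, 1], [0, 0, -4.5]]]
[[[-3, -2, 0], [0, 0, -4.5]], [[-2, -3, 0], [0, 0, -4.5]], [[-2, -3, 1], [0, 0, -4.5]], [[-2, -4, 0], [0, 0, -4.5]]]
16 end [535.3  10.1 270.2] [-90.   0.  69.]
```

Request:
carry_out(
  targets=[
    [[-2,-8,0],[0,0,0]],
    [[-2,-12,1],[0,-0.2,-0.1]],
    [[-17,-17,0],[0,0,0]],
    [[-17,-17,0],[0,0,0]],
    [[-17,-17,0],[0,0,0]],
    [[-17,-17,0],[0,0,0]],
    [[-17,-17,0],[0,0,0]],
    [[-4,-1,0],[0,0,-4.5]],
    [[-3,-2,1],[0,0,-4.5]],
    [[-3,-2,0],[0,0,-4.5]],
    [[-4,-2,1],[0,0,-4.5]],
    [[-3,-2,0],[0,0,-4.5]],
  ],
)

```text
time_s: 18.5
tool_pos: [0.54, 0.0178, 0.2538]
tool_rot: [-90.0, 22.2, 69.1]
force: [-0.3, -0.0, -1.6]
grip_width: 0.0174
```

Request:
carry_out(
  targets=[
    [[-2,-3,1],[0,0,-4.5]],
    [[-3,-2,0],[0,0,-4.5]],
    [[-2,-3,0],[0,0,-4.5]],
    [[-2,-3,1],[0,0,-4.5]],
    [[-2,-4,0],[0,0,-4.5]],
    [[0,0,0],[0,0,0]],
    [[0,0,0],[0,0,0]],
  ],
)

```text
time_s: 19.2
tool_pos: [0.5352, 0.0107, 0.2702]
tool_rot: [-90.0, -0.0, 69.0]
force: [-0.4, 0.8, -0.4]
grip_width: 0.0173
```

```bash
python3 - <<'E'
from eas import *
from cell import env
import cv2
p,R,o=cur(); print(o['time_s'],p.round(1),o['tool_rot'].round(1),o['qpos'].round(1),o['grip_width'],o['force'])
a=env.read_camera('top');b=env.read_camera('side')
cv2.imwrite('pics/t8.png',np.hstack([cv2.resize(x[60:300,180:500,::-1],(400,300)) for x in (a,b)]))
E
```

```text
19.2 [535.2  10.7 270.2] [-90.  -0.  69.] [ 20.6   4.6 -25.9  94.5   2.   81.4  63.5] 0.017292499742790835 [-0.35556632  0.76000569 -0.38001868]
```

View pics/t8.png

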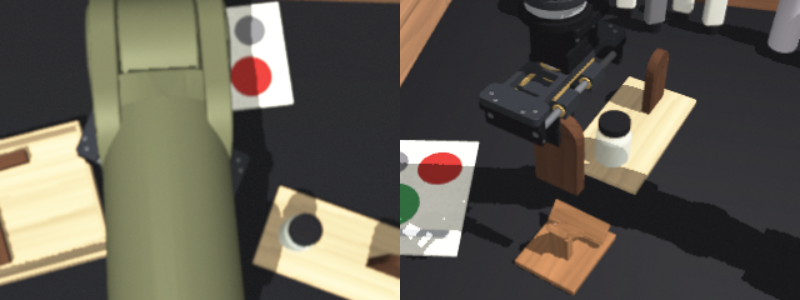

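```bash
python3 - <<'E'
from eas import *
plan([([462,-305,260],down(-18.7))],step=40,rs=7.4)
E
```

```text
[[[-27, 1, -4], [0, 7.3, 0]], [[-26, 1, -7], [0, 7.3, 0]], [[-25, 0, -10], [0, 7.4, 0]], [[-24, 1, -14], [0, 7.3, 0]], [[-21, 1, -16], [0, 7.3, 0]], [[-20, 1, -19], [0, 7.3, 0]], [[-17, 0, -21], [0, 7.4, 0]], [[-14, 1, -23], [-0.1, 7.3, -0.1]], [[-10, 1, -25], [0, 7.3, 0]], [[-8, 1, -26], [0, 7.3, 0]], [[-4, 1, -27], [0, 7.4, 0]], [[-1, 0, -27], [0, 7.3, 0]]]
12 end [ 462.  -304.8  260.3] [-90.   -0.  -18.7]
```

Request:
carry_out(
  targets=[
    [[-27,1,-4],[0,7.3,0]],
    [[-26,1,-7],[0,7.3,0]],
    [[-25,0,-10],[0,7.4,0]],
    [[-24,1,-14],[0,7.3,0]],
    [[-21,1,-16],[0,7.3,0]],
    [[-20,1,-19],[0,7.3,0]],
    [[-17,0,-21],[0,7.4,0]],
    [[-14,1,-23],[0,7.3,0]],
    [[-10,1,-25],[0,7.3,0]],
    [[-8,1,-26],[0,7.3,0]],
    [[-4,1,-27],[0,7.4,0]],
    [[-1,0,-27],[0,7.3,0]],
  ],
)

```text
time_s: 20.5
tool_pos: [0.4618, -0.3057, 0.2592]
tool_rot: [-89.9, 0.2, -19.0]
force: [0.7, 0.2, -0.9]
grip_width: 0.0174
```

Request:
carry_out(
  targets=[
    [[0,0,0],[0,0,0]],
    [[0,0,0],[0,0,0]],
  ],
)

```text
time_s: 20.7
tool_pos: [0.4618, -0.3053, 0.2593]
tool_rot: [-89.9, 0.2, -18.7]
force: [1.0, 1.0, -0.5]
grip_width: 0.0178
```

```bash
python3 - <<'E'
from eas import *
from cell import env
import cv2,pickle
p,R,o=cur(); print(o['time_s'],p.round(1),o['tool_rot'].round(1),o['qpos'].round(1),o['grip_width'],o['force'])
M={}
for c in('top','side'):
    M[c,'im']=env.read_camera(c); M[c,'k']=env.get_calibration(c)
    for l in ('panel','neighbour','jar'):
        M[c,l]=env.outline_of(c,l); print(c,l,[(round(r['p'],2),r['xy'],int(r['mask'].sum())) for r in M[c,l]])
M['tool']=(p,o['tool_rot'])
pickle.dump(M,open('M3.pkl','wb'))
cv2.imwrite('pics/t9.png',np.hstack([cv2.resize(x[60:300,240:560,::-1],(400,300)) for x in (M['top','im'],M['side','im'])]))
E
```

```text
20.7 [ 461.8 -305.3  259.3] [-89.9   0.2 -18.7] [37.4  6.2 -7.2 93.6  0.7 80.5 11.4] 0.01780471439418372 [ 1.00668878  1.04959847 -0.52549057]
top panel [(0.66, [473.9, 243.8], 494)]
top neighbour [(0.61, [483.0, 274.0], 142)]
top jar []
side panel []
side neighbour [(0.89, [384.4, 127.5], 762)]
side jar [(0.6, [350.6, 168.7], 1171)]
```

View pics/t9.png

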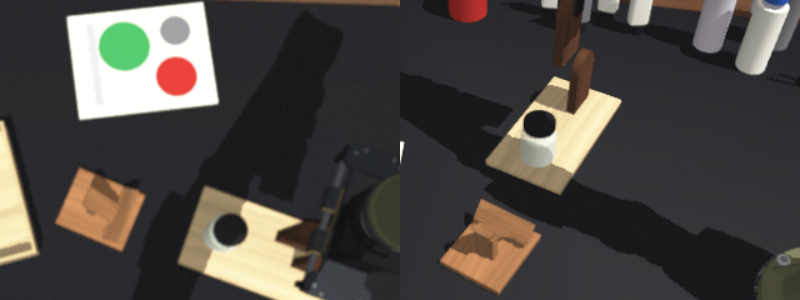

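```bash
cat > ovh.py <<'E'
from eas import *
from h import stand,proj,cyl
import pickle,cv2,sys
# overlay predicted panel in hand + neighbour + jar + board gap target
def draw(M,tool,name,lat=0.,s0=84.6):
    p,rot=tool; R=rpy(rot)
    S=stand()*1000  # x thickness, y width, z up
    # panel: x->tool x, z-> -tool y, y-> cross(z,x)
    X=R.apply([1,0,0]);Z=-R.apply([0,1,0]);Y=np.cross(Z,X)
    W=p-Z*s0+Y*lat+S[:,:1]*X+S[:,1:2]*Y+S[:,2:]*Z
    def st(x,y,yaw):
        a=np.radians(yaw);c,ss=np.cos(a),np.sin(a)
        return np.c_[x+c*S[:,0]-ss*S[:,1],y+ss*S[:,0]+c*S[:,1],S[:,2]+12]
    out=[]
    for c,(r0,c0) in (('top',(190,370)),('side',(90,300))):
        im=cv2.resize(M[c,'im'][r0:r0+130,c0:c0+160,::-1],(640,520),interpolation=cv2.INTER_CUBIC)
        im=np.clip(im*1.4,0,255).astype(np.uint8)
        for Q,col in ((W,(0,255,0)),(st(433.4,-385.3,-18.3),(255,0,0))):
            for h in (slice(0,27),slice(27,54)):
                q=((proj(M[c,'k'],Q[h]/1000)-[c0,r0]+.5)*64).astype(np.int32)
                cv2.polylines(im,[q],True,col,1,cv2.LINE_AA,shift=4)
        J=cyl(.032,.085)+[.4896,-.2240,.012]
        for h in (slice(0,40),slice(40,80)):
            q=((proj(M[c,'k'],J[h])-[c0,r0]+.5)*64).astype(np.int32)
            cv2.polylines(im,[q],True,(255,255,0),1,cv2.LINE_AA,shift=4)
        out.append(im)
    cv2.imwrite(name,cv2.resize(np.hstack(out),(800,325),interpolation=cv2.INTER_AREA))
if __name__=='__main__':
    M=pickle.load(open('M3.pkl','rb')); draw(M,M['tool'],'pics/h1.png')
E
python3 ovh.py
```

```text
(no output)
```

View pics/h1.png

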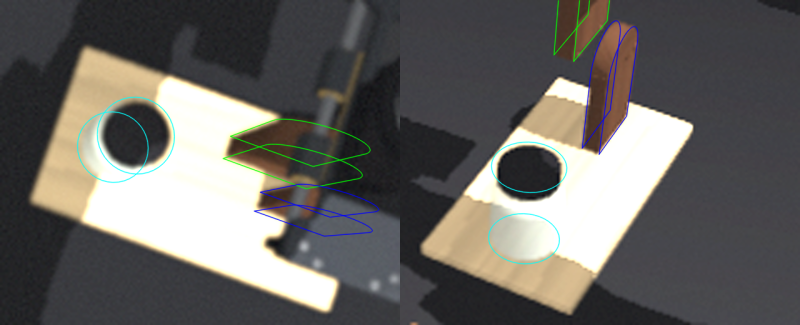

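Request:
carry_out(
  targets=[
    [[0,30,0],[0,0,0]],
    [[0,30,0],[0,0,0]],
    [[0,30,0],[0,0,0]],
    [[0,20,0],[0,0,0]],
    [[0,15,0],[0,0,0]],
    [[0,10,0],[0,0,0]],
    [[0,10,0],[0,0,0]],
    [[0,5,0],[0,0,0]],
    [[0,0,0],[0,0,0]],
    [[0,0,0],[0,0,0]],
  ],
)

```text
time_s: 22.1
tool_pos: [0.4615, -0.3063, 0.1107]
tool_rot: [-89.9, 0.0, -18.9]
force: [-0.6, 0.7, -0.7]
grip_width: 0.0178
```

```bash
cat > snap.py <<'E'
from ovh import *
from cell import env
p,R,o=cur(); print(o['time_s'],p.round(1),o['tool_rot'].round(2),o['grip_width'].round(4),o['force'].round(2))
M={}
for c in('top','side'):
    M[c,'im']=env.read_camera(c); M[c,'k']=env.get_calibration(c)
pickle.dump(M,open('M4.pkl','wb'))
draw(M,(p,o['tool_rot']),'pics/'+sys.argv[1])
E
python3 snap.py h2.png
```

```text
Traceback (most recent call last):
  File "snap.py", line 3, in <module>
    p,R,o=cur(); print(o['time_s'],p.round(1),o['tool_rot'].round(2),o['grip_width'].round(4),o['force'].round(2))
                                                                     ^^^^^^^^^^^^^^^^^^^^^
AttributeError: 'float' object has no attribute 'round'
```

```bash
sed -i "s/o\['grip_width'\].round(4)/o['grip_width']/" snap.py; python3 snap.py h2.png
```

```text
22.1 [ 461.5 -306.3  110.7] [-89.93   0.   -18.86] 0.01776425118376361 [-0.64  0.74 -0.75]
```

View pics/h2.png

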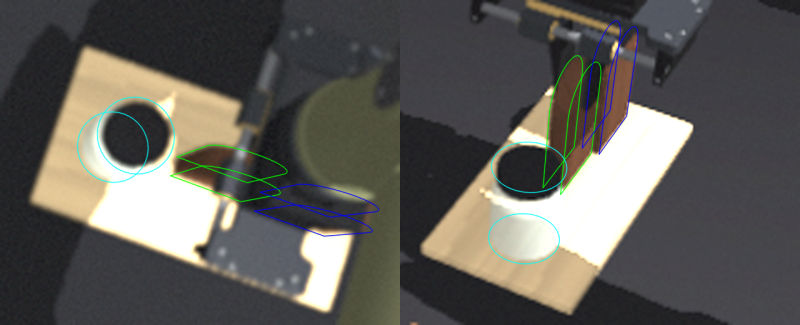

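Request:
carry_out(
  targets=[
    [[0,4,2],[0,-0.2,0]],
    [[0,4,0],[0,0,0]],
    [[0,2,0],[0,0,0]],
    [[0,0,0],[0,0,0]],
  ],
)

```text
time_s: 22.6
tool_pos: [0.4614, -0.3039, 0.0995]
tool_rot: [-89.9, 0.1, -18.7]
force: [0.2, 0.1, -0.8]
grip_width: 0.0176
```

Request:
carry_out(
  targets=[
    [[0,1,0],[0,0,0]],
    [[0,1,0],[0,0,0]],
    [[0,0,0],[0,0,0]],
  ],
)

```text
time_s: 22.9
tool_pos: [0.4616, -0.3041, 0.098]
tool_rot: [-89.9, 0.1, -18.7]
force: [0.8, -0.1, -1.0]
grip_width: 0.0178
```

Request:
carry_out(
  targets=[
    [[0,1,0],[0,0,0]],
    [[0,0,0],[0,0,0]],
  ],
)

```text
time_s: 23.1
tool_pos: [0.4618, -0.3042, 0.0972]
tool_rot: [-89.9, 0.0, -18.7]
force: [0.0, -0.9, -0.9]
grip_width: 0.0176
```

Request:
carry_out(
  targets=[
    [[0,1,0],[0,0,0]],
    [[0,0,0],[0,0,0]],
  ],
)

```text
time_s: 23.3
tool_pos: [0.462, -0.3041, 0.0971]
tool_rot: [-89.9, 0.0, -18.7]
force: [-1.1, 1.4, 5.3]
grip_width: 0.0175
```

Request:
carry_out(
  targets=[
    [[0,1,0],[0,0,0]],
    [[0,0,0],[0,0,0]],
  ],
)

```text
time_s: 23.5
tool_pos: [0.4622, -0.3041, 0.097]
tool_rot: [-89.9, 0.0, -18.7]
force: [-1.9, 2.4, 10.0]
grip_width: 0.0178
```

Contact at TCP z = 97.0 mm, close to the 96.6 I expected. I ease back to a light load and look before releasing.

Request:
carry_out(
  targets=[
    [[0,-1,0],[0,0,0]],
    [[0,0,0],[0,0,0]],
  ],
)

```text
time_s: 23.7
tool_pos: [0.4621, -0.3041, 0.0971]
tool_rot: [-89.9, 0.0, -18.7]
force: [-1.6, 1.9, 7.3]
grip_width: 0.0178
```

```bash
python3 snap.py h3.png
```

```text
23.7 [ 462.1 -304.1   97.1] [-8.991e+01  1.000e-02 -1.866e+01] 0.01775710206100721 [-1.61  1.86  7.3 ]
```

View pics/h3.png

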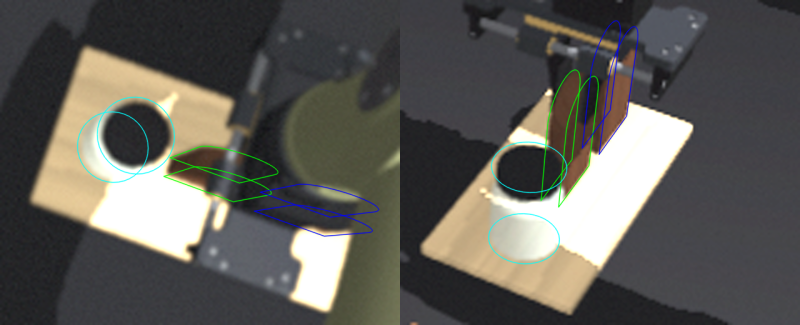

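Request:
carry_out(
  targets=[
    [[0,0,0],[0,0,0]],
    [[0,0,0],[0,0,0]],
    [[0,0,0],[0,0,0]],
    [[0,0,0],[0,0,0]],
    [[0,0,0],[0,0,0]],
  ],
  jaw=0.5,
)

```text
time_s: 24.3
tool_pos: [0.4616, -0.3041, 0.0959]
tool_rot: [-89.9, 0.1, -18.7]
force: [0.7, -0.7, -0.3]
grip_width: 0.0418
```

Request:
carry_out(
  targets=[
    [[0,-5,0],[0,0,0]],
    [[0,-10,0],[0,0,0]],
    [[0,-15,0],[0,0,0]],
    [[0,-20,0],[0,0,0]],
    [[0,-30,0],[0,0,0]],
    [[0,-40,0],[0,0,0]],
    [[0,-40,0],[0,0,0]],
    [[-40,0,0],[0,0,0]],
    [[-40,0,0],[0,0,0]],
    [[-30,0,0],[0,0,0]],
    [[0,0,0],[0,0,0]],
  ],
)

```text
time_s: 25.4
tool_pos: [0.3548, -0.269, 0.2582]
tool_rot: [-90.0, -0.0, -18.8]
force: [0.7, -0.1, 0.4]
grip_width: 0.0434
```

```bash
python3 snap.py h4.png; python3 - <<'E'
from pl import *
p,R,o=cur(); print(o['qpos'].round(1)); plan([([540,-20,280],R)])
E
```

```text
25.4 [ 354.8 -269.   258.2] [-8.999e+01 -4.000e-02 -1.880e+01] 0.0434253058505825 [ 0.68 -0.1   0.36]
[ 40.   -7.1  -5.8 106.8  -0.8  80.1  15.7]
[[[12, -3, 37], [0, 0, 0]], [[11, -2, 37], [0, 0, 0]], [[12, -3, 36], [0, 0, 0]], [[11, -3, 37], [0, 0, 0]], [[12, -3, 37], [0, 0, 0]], [[11, -2, 37], [0, 0, 0]], [[12, -3, 37], [0, 0, 0]], [[12, -3, 37], [0, 0, 0]]]
8 end [540.5 -19.8 280.3] [-90.   -0.1 -18.7]
```

View pics/h4.png

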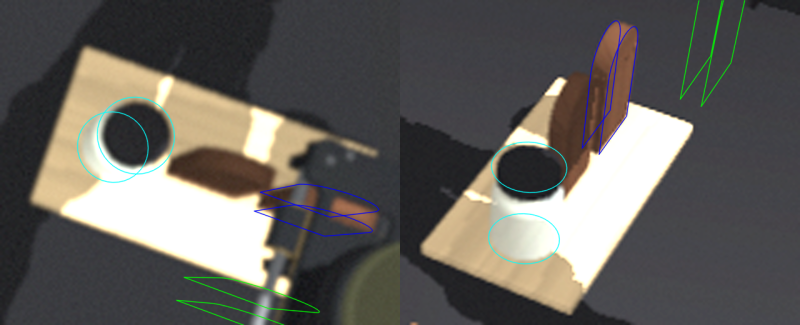

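The panel stands on its own. I move the arm clear and measure.

Request:
carry_out(
  targets=[
    [[12,-3,37],[0,0,0]],
    [[11,-2,37],[0,0,0]],
    [[12,-3,36],[0,0,0]],
    [[11,-3,37],[0,0,0]],
    [[12,-3,37],[0,0,0]],
    [[11,-2,37],[0,0,0]],
    [[12,-3,37],[0,0,0]],
    [[12,-3,37],[0,0,0]],
    [[0,-5,37],[0,0,0]],
    [[0,-5,37],[0,0,0]],
    [[0,0,0],[0,0,0]],
  ],
)

```text
time_s: 26.6
tool_pos: [0.5655, 0.0586, 0.2895]
tool_rot: [-89.6, 0.1, -18.1]
force: [-0.7, 0.0, -0.9]
grip_width: 0.0437
```

```bash
python3 - <<'E'
from h import *
from cell import env
M={}
for c in('top','side'):
    M[c,'im']=env.read_camera(c); M[c,'k']=env.get_calibration(c)
    for l in ('neighbour','jar','panel'):
        M[c,l]=env.outline_of(c,l); print(c,l,[(round(r['p'],2),np.round(r['xy']),int(r['mask'].sum())) for r in M[c,l]])
pickle.dump(M,open('M5.pkl','wb'))
cv2.imwrite('pics/f1.png',np.hstack([cv2.resize(M['top','im'][150:350,340:560,::-1],(400,364)),cv2.resize(M['side','im'][60:260,250:470,::-1],(400,364))]))
o=env.get_obs(); print(o['time_s'],o['tool_pos'])
E
```

```text
top neighbour [(0.94, array([499., 274.]), 711)]
top jar [(0.66, array([420., 244.]), 882)]
top panel [(0.98, array([457., 258.]), 633)]
side neighbour [(0.76, array([386., 123.]), 654), (0.54, array([283., 381.]), 21309)]
side jar [(0.89, array([350., 170.]), 1203), (0.51, array([306., 433.]), 3575)]
side panel [(0.57, array([370., 139.]), 673), (0.46, array([369., 174.]), 3344), (0.4, array([284., 382.]), 21435), (0.36, array([229., 425.]), 1658), (0.23, array([311., 254.]), 3392)]
27.0 [0.56376588 0.04928147 0.28863507]
```

View pics/f1.png

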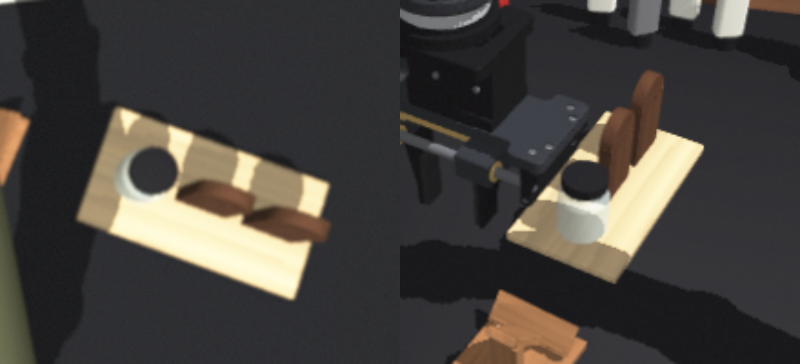

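```bash
python3 - <<'E'
from h import *
M=pickle.load(open('M5.pkl','rb'))
for l,parts,p0 in (('panel',[stand()],[.462,-.304,-.326]),('neighbour',[stand()],[.4335,-.385,-.326]),('jar',[cyl(.032,.085)],[.4896,-.224,0])):
    for cs in (('top',),('side',)):
        if l=='panel' and cs==('side',): continue
        p,f=fit([(M[c,'k'],M[c,l][0]['mask']) for c in cs],parts,.012,p0); print(l,cs,(p[:2]*1000).round(1),np.degrees(p[2]).round(1),round(f,3))
E
```

```text
panel ('top',) [ 461.4 -302.8] -15.1 0.078
neighbour ('top',) [ 433.6 -385.1] -17.2 0.053
neighbour ('side',) [ 431.1 -386.3] -13.0 0.167
jar ('top',) [ 488.  -223.7] 7.9 0.14
jar ('side',) [ 490.6 -223.7] 4.1 0.099
```

```bash
python3 - <<'E'
from h import *
M=pickle.load(open('M5.pkl','rb'))
S=stand(); im0=M['top','im'][225:305,430:530,::-1]
outs=[]
for px in ([461.7,-303.5,-18.7],[461.7,-303.5,-15.1]):
    im=cv2.resize(im0,(800,640),interpolation=cv2.INTER_CUBIC); im=np.clip(im*1.5,0,255).astype(np.uint8)
    for q in (px,[433.4,-385.2,-18.5]):
        W=S@Rz(np.radians(q[2])).T+[q[0]/1000,q[1]/1000,.012]
        h=cv2.convexHull(proj(M['top','k'],W).astype(np.float32)).reshape(-1,2)
        cv2.polylines(im,[((h-[430,225]+.5)*128).astype(np.int32)],True,(0,255,0),1,cv2.LINE_AA,shift=4)
    outs.append(cv2.resize(im,(400,320),interpolation=cv2.INTER_AREA))
cv2.imwrite('pics/f2.png',np.hstack(outs))
E
```

```text
(no output)
```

View pics/f2.png

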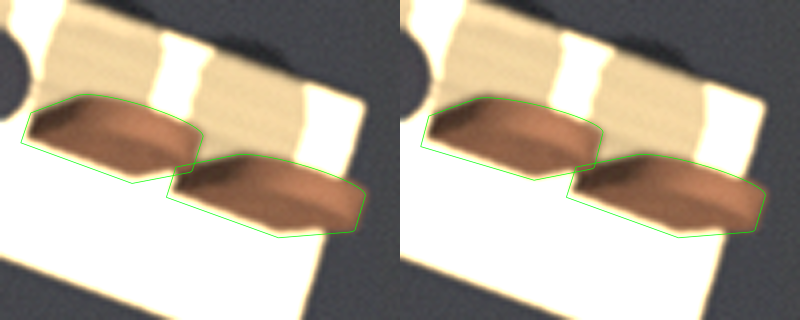

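```bash
python3 - <<'E'
from cell import env
o=env.get_obs(); print(o['time_s'],o['joint_velocities'].round(2),o['force'].round(1))
print(env.sign_off())
E
```

```text
27.0 [-0.09 -0.21 -0.18 -0.02 -0.04 -0.01 -0.04] [-0.1 -0.1  0.7]
the job is handed in; nothing more can be done
None
```

The arched panel is standing free on its foot on the drying board, arch up, between the finished panel and the jar. I handed the job in at 27.0 s.

I picked it out of the crate by its long edges and leaned it foot down on the easel. I then re-gripped it by its faces from the arch end, set it down at about 10 N of contact, and moved the arm clear.

**Position:** the last top-camera fit puts the panel at about (461, −303) mm. That is within roughly 2 mm of the middle of the gap and in line with the row.

**Neighbours:** the finished panel reads within 1 mm of its starting position in the top camera. The jar agrees to about 1 mm per camera.

**Other pieces:** the blank was still found at its starting spot in the crate. I did not re-check the offcut, but nothing was done near it after the pick.

**Checks that disagreed:**
- **Panel yaw:** the top mask fit gave −15°, but I released it at −18.7° and a zoomed overlay shows it parallel to the finished panel. I trust the overlay more, because that fit resolves yaw poorly: it read the finished panel, which started at about −18.5°, as −17°.
- **Finished panel, side camera:** its late fit was poor (431, −386 mm, yaw −13°), because the new panel now partly hides it there.
- **Jar, between cameras:** they differ by about 2.5 mm on its position, which is within the calibration error.

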